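Set the round bell timer for the egg

TASK

Set the round bell timer to ten minutes for the egg: grip its dial and twist it clockwise until the pointer is clearly past the top mark (the three dots, 15 minutes), then turn it back down to the two dots (10 minutes) and let go. Leave the dial of the square timer as it is.

Things in the scene. Friction and masses are not known exactly. Their poses are not given: they have to be found in the camera images.
- round_timer: Kitchen timer, ROUND white case 124 mm across, 28 mm high, fixed, face up. Origin: centre of underside, on the dial's vertical axis; z up, x towards the zero bar. Grey dial: disc 52 mm across at 28-34 mm height, on it an upright grip bar 50 mm long, 14 mm thick, 34-68 mm above the counter, centred on the axis. Pointer: the white line on one half of the bar's top, and a nose below it.
- round_dial (a joint): Dial angle, rad, grows clockwise seen from above. Black marks on the face, 34-59 mm from the axis: bar = zero at 0 (pointer along body +x), one dot = 5 min at 0.4, two dots in a radial row = 10 min at 0.8, three = 15 min (top) at 1.2; stop at 1.6. Starts at 0 to 0.3. Friction 0.04 N m, no spring, stays where left. One grasp can do it all.
- square_timer: Kitchen timer, SQUARE white case 124 x 124 mm, 28 mm high, fixed; scale, dial, origin and axes as on the round one. The two may stand in either place, 0.24 m or more apart. Its dial is to be left alone.
- square_dial_tip (a point): End of the pointer line on the square timer's dial: on top of the bar, 25 mm from the dial's axis, 68 mm above the counter.

How it is judged:
By the outcome, as a careful person would: the job done as asked, in the order asked, and still so for the second after the job is handed in, with the robot touching nothing.
It also fails if it takes over 34 s, if anything falls off the work surface, if the arm or the gripper's body presses on something with over 40 N, if the wrist force passes 120 N, or if a joint passes its speed limit or range.

ROBOT

A 7-joint arm with a two-finger parallel gripper is mounted at the origin on the work surface. World frame = base frame: x ahead of the robot, y to its left, z up, the work surface at z = 0. Lengths are in mm, angles in rad, forces in N, time in s.
With the tool pointing down it reaches from about 350 to 900 mm from the base axis. Payload 7.2 kg.
Tool frame: the origin (TCP) lies at the very end of the fingers, on their centre line; the grasp point (between the pads) lies 19 mm behind it; z points along the fingers, y is the line along which they close (so a half turn about z gives the same grasp; the last joint's range is limited). The gripper opens to 88 mm and grips with 3 to 60 N. Pads are 20 mm wide; open, the fingers measure 115 mm over their backs; the gripper's body (75 mm by 178 mm) begins 61 mm behind the grasp point.
Start: joints at [1.169, 0.411, -0.013, 1.596, 0.006, 1.134, -0.082], TCP at [204.761, -590.51, 222.653] pointing down, gripper open.
Joint ranges: [-2.95, 2.95], [-0.29, 1.99], [-1.47, 1.44], [0.14, 2.54], [-1.03, 4.17], [0.13, 1.85], [-2.86, 2.86]. Speed limits (rad/s): [2.39, 2.39, 3.01, 3.01, 3.14, 3.14, 3.14].

INTERFACE

Orientations are given as a unit quaternion [x, y, z, w].
In Python, from bench import arm gives the robot as it stands.
- The arm moves only by the tool run_rows, called after ">>>" as name(argument=value, ...) on one line, values as JSON. Schema: {"type":"object","properties":{"motion":{"type":"array","items":{"type":"array","prefixItems":[{"type":"array","items":{"type":"number"},"minItems":3,"maxItems":3},{"type":"number"},{"type":"number"}],"minItems":3,"maxItems":3},"minItems":1,"maxItems":12},"only":{"type":"string"},"quiet":{"type":"boolean"},"lines":{"type":"string"}},"required":["motion"],"additionalProperties":false}. motion is a list of rows, 1 to 12 of them, each written [[dx, dy, dz], turn, opening]: dx, dy, dz in shares of the most that a row can go, 1 being 50 mm, then a turn about the tool's z in fractions of the full range, 1 being pi rad, then the finger opening in mm; each row shifts and turns the commanded pose from where the row before left it, along the tool's axes as they then stand; what a row does not reach is not made up. A row lasts 1/10 s, in which the tool goes at most 50 mm and 0.15 rad, less where a joint would pass 70% of its speed; a pose out of reach is approached as far as the arm can. The fingers move at their own pace and stop on an object; the grip force is fixed at half the most. Time passes only in rows, so rows that do not move let the fingers close. The tool returns the time, the measured TCP pose, the force, the opening and the grip force at its end. only (a regular expression) keeps the lines of the reply that match it, lines (a string "A,B") keeps lines A to B, and quiet returns only ok. Input that does not fit is refused with a message, and nothing moves.
- arm.get_obs(): the state, without advancing time (a new reading comes with each control period).
- arm.capture(name): name is "side" or "top"; returns a dict with "pixels" (420x560x3 uint8, blue, green, red), "mtx" (3x3 intrinsics, pixels), "R" (3x3) and "t" (3): a world point X has camera coordinates R X + t. Camera axes: x right, y down, z forward; pixel columns grow to the right and rows downward; lengths in mm; the calibration is good to about 2 mm. A picture is of the moment at which its call begins. There is no depth.
- arm.sign_off(): hands the job in; it is judged then, once.
The state is a dict: "t": time; "joint_positions": joint angles; "joint_vel": joint speeds; "tau": joint torques, N m; "tool_pos": TCP position; "tool_rot": TCP orientation; "wrist_force": force on the tool from outside, world axes, zero at the start; "ft_torque": the same for the moment, N m; "finger_gap": finger opening in mm; "finger_force": force on a finger pad.
Only numpy, scipy, OpenCV 4.12 (cv2) and the standard library are available. Lean on these libraries where they do the work, as an engineer would, in place of code of your own. Each camera call takes 0.05 s, during which the arm holds its last target. There are 200 camera calls.

## Working session

There is one attempt and no reset: what is moved stays moved. The work goes in short steps, Python scripts to look and compute and a tool call to move; the robot and the scene stay as the last step left them, time stands still between calls to the robot, and variables do not carry over. Pictures are saved under pics/ and viewed, at most 10 in all, crops included, and the job is handed in when it is done.

```bash
ls; mkdir -p pics; python3 - <<'E'
from bench import arm
import cv2
o=arm.get_obs();print(o['t'],o['tool_pos'],o['tool_rot'],o['finger_gap'])
for n in("top","side"):
    c=arm.capture(n);cv2.imwrite(f"pics/{n}0.png",c["pixels"]);print(n,c["mtx"],c["R"],c["t"])
E
```

```text
bench.py
pics
0.0 [ 204.5664278  -590.02282223  221.79588103] [ 9.86098376e-01  1.66160492e-01 -2.04141125e-04 -8.00706630e-04] 87.89899560666937
top [[392.870769     0.         275.33499756]
 [  0.         392.870769   209.46610572]
 [  0.           0.           1.        ]] [[ 0.20736155 -0.9782585   0.00339014]
 [-0.9564     -0.20345435 -0.20953608]
 [ 0.20567019  0.0402074  -0.97779504]] [-85.97965664 535.80427652 700.32205659]
side [[452.30702302   0.         285.31372917]
 [  0.         452.30702302 206.56361197]
 [  0.           0.           1.        ]] [[ 0.91901033 -0.39400534  0.01340898]
 [-0.19966886 -0.49451294 -0.84592512]
 [ 0.33992992  0.77473657 -0.53313309]] [-491.83622304  189.59465191  561.45805602]
```

View pics/top0.png

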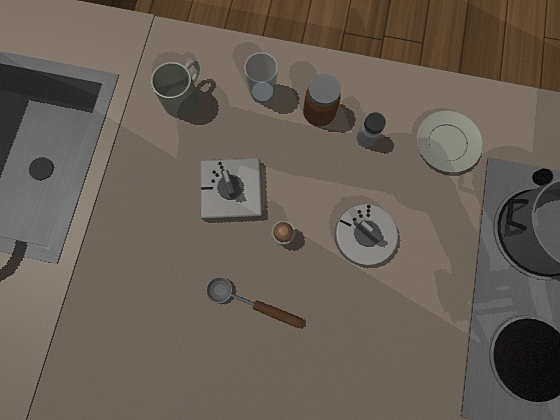

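View pics/side0.png

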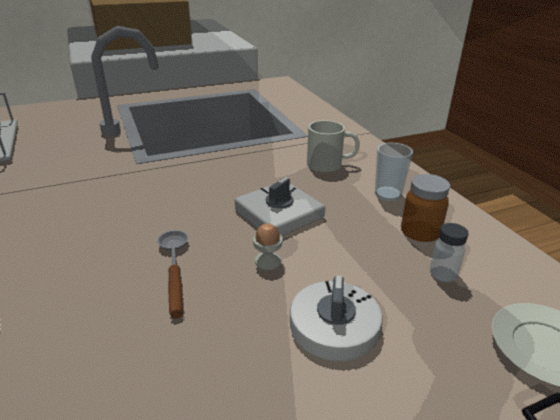

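The top view shows the round timer at about (367,235), with its bar mark at upper left (345,223), and the square one at (231,188). In the side view the round timer is at about (336,318). Next I'll enlarge the round timer in both views.

```bash
python3 - <<'E'
import cv2,numpy as np
a=cv2.imread("pics/top0.png")[195:275,327:407];b=cv2.imread("pics/side0.png")[265:365,286:386]
g=lambda i:cv2.resize(np.clip(i*1.5,0,255).astype('uint8'),(400,400),interpolation=cv2.INTER_CUBIC)
cv2.imwrite("pics/crop0.png",np.hstack([g(a),g(b)]))
E
```

```text
(no output)
```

View pics/crop0.png

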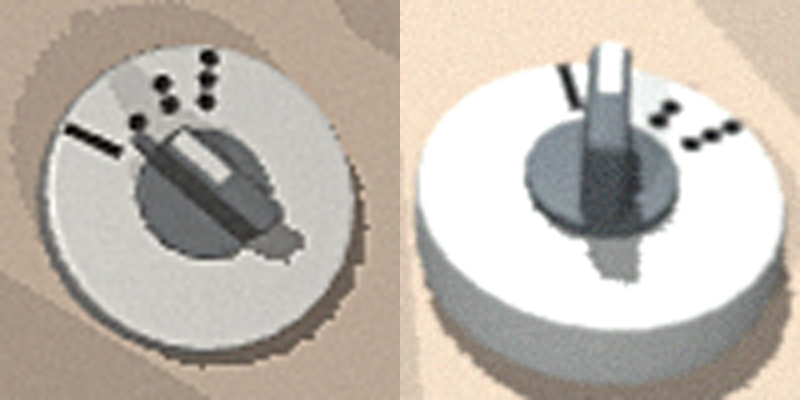

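The crops show the zero bar, the one, two and three dots, and the pointer (white line). The pointer's outer end is at (180,133) in the top crop and (610,45) in the side crop, close to the one dot. I'll triangulate from these.

```bash
cat > h.py <<'E'
import numpy as np,cv2
from bench import arm
def P(c): return c["mtx"]@np.c_[c["R"],c["t"]]
def tri(ct,cs,a,b):
    X=cv2.triangulatePoints(P(ct),P(cs),np.float64(a).T,np.float64(b).T);return (X[:3]/X[3]).T
def ray(c,uv,z):
    d=c["R"].T@np.linalg.inv(c["mtx"])@[*uv,1];o=-c["R"].T@c["t"];return o+d*(z-o[2])/d[2]
E
python3 - <<'E'
from h import *
ct=arm.capture("top");cs=arm.capture("side")
T=np.array([(66,129),(120,154),(163,84),(170,104),(209,58),(208,79),(206,101),(180,133),(222,180),(205,192)])/5+[327,195]
S=(np.array([(563,66),(575,108),(671,106),(658,121),(733,127),(711,136),(691,144),(610,45),(608,93),(602,178)])-[400,0])/4+[286,265]
np.set_printoptions(precision=1,suppress=True)
X=tri(ct,cs,T,S);print(X)
from scipy.optimize import least_squares
# outer radii 59; fit centre/yaw/height with marks
ang=[0,0,.8,.8,1.2,1.2,1.2]
def f(p):
    r=[59,34,p[4],p[5],p[6],p[7],p[8]];o=[]
    for i,(a,k) in enumerate(zip(ang,r)):
        w=np.array([p[0]+k*np.cos(p[3]-a),p[1]+k*np.sin(p[3]-a),p[2],1])
        for c,u in((ct,T[i]),(cs,S[i])):
            q=P(c)@w;o+=list(q[:2]/q[2]-u)
    return o
s=least_squares(f,[X[9,0],X[9,1],28,0,50,40,56,48,40]);print(s.x,s.cost)
d=X[7]-s.x[:3];print("yaw",s.x[3],"dial",s.x[3]-np.arctan2(d[1],d[0]),s.x[3]-np.arctan2(*(X[7]-X[8])[[1,0]]))
o=arm.get_obs();print(o['t'],o['joint_positions'])
for h in (T[7],T[8]):print(ray(ct,h,68))
for h in (S[7],S[8]):print(ray(cs,h,68))
E
```

```text
[[ 554.5 -103.7   25. ]
 [ 548.1 -126.1   26.2]
 [ 579.8 -138.2   26.4]
 [ 572.3 -142.4   25.6]
 [ 594.7 -154.9   25.5]
 [ 585.7 -155.7   25.4]
 [ 576.9 -156.4   25.4]
 [ 551.6 -140.4   65.8]
 [ 538.9 -159.6   64.6]
 [ 539.5 -161.2   28.1]]
[ 538.4 -159.7   25.7    1.3   47.2   38.3   56.7   47.5   38.8] 2.8824263300253734
yaw 1.2824593421708939 dial 0.3094730108506333 0.2927843091906197
0.2 [ 1.2  0.4 -0.   1.6  0.   1.1 -0.1]
[ 551.2 -140.    68. ]
[ 536.7 -158.3   68. ]
[ 550.1 -142.5   68. ]
[ 538.2 -162.8   68. ]
```

Careful with the scale: shifts go in shares of 50 mm and turns go in shares of pi rad. That gives: -35 mm is -0.7, 30 mm is 0.6.

>>> run_rows(motion=[[[0,0,-0.7],0,88],[[0,0,-0.7],0,88],[[0.5,-0.34,0],0,88],[[0.6,-0.4,0],0,88],[[0.6,-0.4,0],0,88],[[0.6,-0.4,0],0,88],[[0.6,-0.4,0],0,88],[[0.6,-0.4,0],0,88],[[0.6,-0.4,0],0,88],[[0.6,-0.4,0],0,88],[[0.6,-0.4,0],0,88],[[0.6,-0.4,0],0,88]])

```text
t: 1.4
tool_pos: [419.5, -306.4, 292.7]
tool_rot: [0.986, 0.166, -0.0, 0.0]
wrist_force: [-0.1, 0.1, -1.1]
finger_gap: 87.8
finger_force: 0.0
```

>>> run_rows(motion=[[[0.6,-0.4,0],0,88],[[0.6,-0.4,0],0,88],[[0.6,-0.4,0],0,88],[[0.6,-0.4,0],0,88],[[0,0,0],-0.0318,88],[[0,0,0],-0.0318,88],[[0,0,0],-0.0318,88],[[0,0,0],-0.0318,88],[[0,0,0],-0.0318,88],[[0,0,0],-0.0318,88],[[0,0,0],-0.0191,88],[[0,0,0],0,88]])

```text
t: 2.6
tool_pos: [505.9, -192.9, 292.5]
tool_rot: [0.879, 0.477, -0.0, -0.0]
wrist_force: [-0.1, 0.1, -0.5]
finger_gap: 87.9
finger_force: 0.0
```

```bash
cat >> h.py <<'E'
def go(x,y,z,head):
    o=arm.get_obs();p=o['tool_pos'];q=o['tool_rot']
    from scipy.spatial.transform import Rotation as Ro
    M=Ro.from_quat(q).as_matrix();h=np.arctan2(M[1,0],M[0,0])
    print("t",o['t'],"pos",p,"head",h,"tool delta",M.T@(np.array([x,y,z])-p),"turn",h-head,"F",o['wrist_force'],"gap",o['finger_gap'],o['joint_positions'])
E
python3 -c "
from h import *
go(538.5,-160,110,0.985)"
```

```text
t 2.6 pos [ 505.93035289 -192.86942985  292.46600126] head 0.994443725485567 tool delta [ 45.31855146   9.46526339 182.46002475] turn 0.009443725485567045 F [-0.11092942  0.07699811 -0.53384895] gap 87.93015695054312 [ 0.59989583  0.24358881 -0.39560311  1.68133575  0.09845225  1.23671094
 -0.39392779]
```

Converted, 35 mm is 0.7, 23 mm is 0.46, 0.01 rad is 0.0032.

>>> run_rows(motion=[[[0.46,0.1,0.2],0,88],[[0.446,0.09,0.2],0.0032,88],[[0,0,0.7],0,88],[[0,0,0.7],0,88],[[0,0,0.7],0,88],[[0,0,0.7],0,88],[[0,0,0.24],0,88],[[0,0,0],0,88]])

```text
t: 3.4
tool_pos: [537.8, -159.8, 119.3]
tool_rot: [0.882, 0.472, -0.001, -0.001]
wrist_force: [-0.4, -0.9, 0.3]
finger_gap: 87.3
finger_force: 0.0
```

```bash
python3 - <<'E'
from h import *
go(538.5,-160,42,0.985)
a=arm.capture("top")["pixels"][185:275,307:427];b=arm.capture("side")["pixels"][240:360,266:386]
g=lambda i,w:cv2.resize(np.clip(i*1.5,0,255).astype('uint8'),(w,400),interpolation=cv2.INTER_CUBIC)
cv2.imwrite("pics/crop1.png",np.hstack([g(a,400),g(b,400)]))
E
```

```text
t 3.4 pos [ 537.76312716 -159.79588009  119.25724349] head 0.9829099388870979 tool delta [ 0.31399268  0.97462351 77.25424154] turn -0.0020900611129021085 F [-0.43754471 -0.90634333  0.30589633] gap 87.32355546653007 [ 0.49762136  0.44774416 -0.38409957  1.84004577  0.20854172  0.89669735
 -0.57152866]
```

View pics/crop1.png

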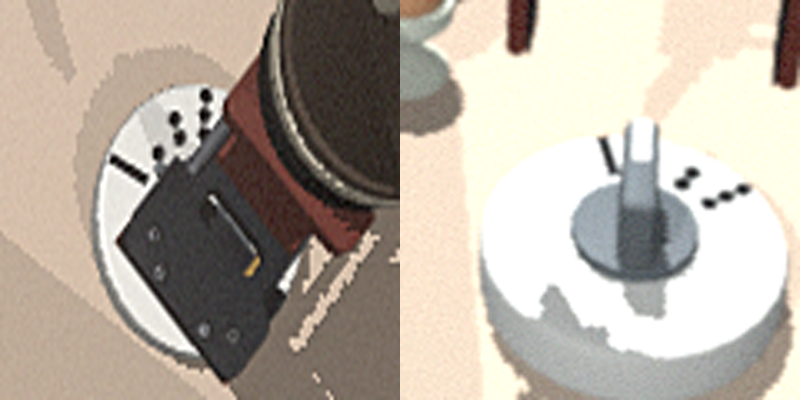

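The fingertips, at crop (517,45) and (787,80), straddle the bar at about x=640 and line up with it. I'll descend and grip.

>>> run_rows(motion=[[[0,0,0.6],0,88],[[0,0.02,0.5],0,88],[[0,0,0.3],0,88],[[0,0,0.12],0,88],[[0,0,0],0,40],[[0,0,0],0,20],[[0,0,0],0,5],[[0,0,0],0,5],[[0,0,0],0,5],[[0,0,0],0,5],[[0,0,0],0,5],[[0,0,0],0,5]])

```text
t: 4.7
tool_pos: [539.6, -160.6, 44.6]
tool_rot: [0.881, 0.472, -0.0, -0.0]
wrist_force: [-0.7, -0.1, -0.5]
finger_gap: 27.3
finger_force: 0.0
```

```bash
python3 -c "
from h import *
go(538.5,-160,42,0.985)"
```

```text
t 4.7 pos [ 539.57076723 -160.58222999   44.63613849] head 0.9837952797492562 tool delta [-0.10826956 -1.21387838  2.63619751] turn -0.001204720250743807 F [-0.67917188 -0.05011003 -0.51680822] gap 27.32670941929142 [ 0.46849089  0.54914186 -0.35059444  1.89098778  0.26699293  0.74699888
 -0.61894954]
```

Converted, -0.7 mm is -0.014.

>>> run_rows(motion=[[[0,-0.014,0],0,5],[[0,0,0],0,5],[[0,0,0],0,5],[[0,0,0],0,5],[[0,0,0],0,5],[[0,0,0],0,5]])

```text
t: 5.3
tool_pos: [539.2, -160.3, 44.6]
tool_rot: [0.881, 0.472, 0.0, 0.0]
wrist_force: [2.1, -0.2, -2.6]
finger_gap: 14.0
finger_force: 29.9
```

```bash
python3 -c "
from h import *
go(538.5,-160,42,0.985)"
```

```text
t 5.3 pos [ 539.17321172 -160.27616159   44.63070707] head 0.9838227788433636 tool delta [-0.14317532 -0.71428015  2.63047593] turn -0.0011772211566364321 F [ 2.13407632 -0.22608659 -2.61293094] gap 13.961665142360257 [ 0.46828207  0.5483656  -0.35066069  1.8924708   0.26708332  0.74591689
 -0.61951949]
```

Converted, 0.1 rad is 0.0318.

>>> run_rows(motion=[[[0,0,0],0.0159,5],[[0,0,0],0.0318,5],[[0,0,0],0.0318,5],[[0,0,0],0.0318,5],[[0,0,0],0.0318,5],[[0,0,0],0.0318,5],[[0,0,0],0.0318,5],[[0,0,0],0.0318,5],[[0,0,0],0.0318,5],[[0,0,0],0.0318,5],[[0,0,0],0.0318,5],[[0,0,0],0.0159,5]])

```text
t: 6.5
tool_pos: [539.1, -160.1, 44.6]
tool_rot: [0.998, -0.06, 0.0, 0.0]
wrist_force: [0.7, -0.0, -1.0]
finger_gap: 13.1
finger_force: 29.9
```

>>> run_rows(motion=[[[0,0,0],0,5],[[0,0,0],0,5]])

```text
t: 6.7
tool_pos: [539.1, -160.0, 44.6]
tool_rot: [0.998, -0.057, 0.0, -0.0]
wrist_force: [0.6, -0.5, -1.4]
finger_gap: 13.8
finger_force: 29.9
```

```bash
python3 - <<'E'
from h import *
go(538.9,-160,44.6,1.2825-.8)
a=arm.capture("top")["pixels"][195:275,327:407];b=arm.capture("side")["pixels"][265:365,286:386]
g=lambda i,w:cv2.resize(np.clip(i*1.5,0,255).astype('uint8'),(w,400),interpolation=cv2.INTER_CUBIC)
cv2.imwrite("pics/crop2.png",np.hstack([g(a,400),g(b,400)]))
E
```

```text
t 6.7 pos [ 539.07498179 -160.02419095   44.61901309] head -0.11436834976593269 tool delta [-0.17659955 -0.00406323  0.01901087] turn -0.5968683497659326 F [ 0.64247618 -0.54860625 -1.36899404] gap 13.836699264848468 [ 0.25679427  0.52221973 -0.07128601  1.90754833  0.05422754  0.71364133
 -1.53119302]
```

View pics/crop2.png

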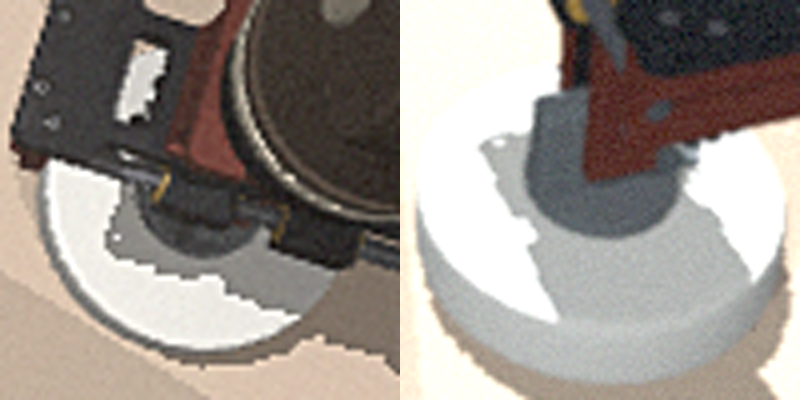

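The arm hides the marks, but the bar is held firmly at a 13.8 mm gap and turned with the tool to about 1.39. Now I'll turn it back by 0.597.

Converted, -0.1 rad is -0.0318.

>>> run_rows(motion=[[[0,0,0],-0.0159,5],[[0,0,0],-0.0318,5],[[0,0,0],-0.0318,5],[[0,0,0],-0.0318,5],[[0,0,0],-0.0318,5],[[0,0,0],-0.0286,5],[[0,0,0],-0.0191,5],[[0,0,0],0,5],[[0,0,0],0,5]])

```text
t: 7.7
tool_pos: [539.1, -160.2, 44.6]
tool_rot: [0.971, 0.239, 0.0, -0.0]
wrist_force: [2.0, 0.6, -1.3]
finger_gap: 13.8
finger_force: 29.9
```

```bash
python3 -c "
from h import *
go(538.9,-160,44.6,1.2825-.8)"
```

```text
t 7.7 pos [ 539.10419622 -160.2205907    44.63721328] head 0.4824039349423474 tool delta [-0.07857117 -0.29014354  0.03720858] turn -9.606505765252793e-05 F [ 1.97685498  0.64381343 -1.29722669] gap 13.840934288532752 [ 0.37397478  0.53273761 -0.2249746   1.89918359  0.17077524  0.72783482
 -1.03708658]
```

Now I'll release, retreat straight up, then move aside to get a clear view.

Converted, -40 mm is -0.8, -30 mm is -0.6.

>>> run_rows(motion=[[[0,0,0],0,30],[[0,0,0],0,50],[[0,0,0],0,70],[[0,0,0],0,88],[[0,0,0],0,88],[[0,0,-0.2],0,88],[[0,0,-0.6],0,88],[[0,0,-0.8],0,88],[[0,0,-0.8],0,88],[[0,0,-0.8],0,88],[[0,0,-0.8],0,88],[[0,0,-0.4],0,88]])

```text
t: 8.9
tool_pos: [540.1, -160.3, 269.5]
tool_rot: [0.971, 0.24, 0.002, 0.001]
wrist_force: [1.1, 0.3, -0.2]
finger_gap: 88.2
finger_force: 0.0
```

>>> run_rows(motion=[[[-0.7,0,0],0,88],[[-0.7,0,0],0,88],[[-0.7,0,0],0,88],[[-0.7,0,0],0,88],[[-0.7,0,0],0,88],[[0,0,0],0,88]])

```text
t: 9.5
tool_pos: [380.3, -244.0, 265.6]
tool_rot: [0.972, 0.237, -0.0, 0.001]
wrist_force: [0.1, -0.6, -0.1]
finger_gap: 88.1
finger_force: 0.0
```

```bash
python3 - <<'E'
from h import *
go(538.9,-160,44.6,1.2825-.8)
a=arm.capture("top")["pixels"][195:275,327:407];b=arm.capture("side")["pixels"][265:365,286:386]
g=lambda i,w:cv2.resize(np.clip(i*1.5,0,255).astype('uint8'),(w,400),interpolation=cv2.INTER_CUBIC)
cv2.imwrite("pics/crop3.png",np.hstack([g(a,400),g(b,400)]))
E
```

```text
t 9.5 pos [ 380.28483188 -243.99023434  265.57635079] head 0.4782944176462729 tool delta [179.75181497  -1.79877361 220.74810997] turn -0.004205582353727033 F [ 0.06102182 -0.64464032 -0.09884037] gap 88.12314836138644 [ 0.63333939  0.08308015 -0.1824082   1.92442068  0.0184311   1.13541516
 -0.64872702]
```

View pics/crop3.png

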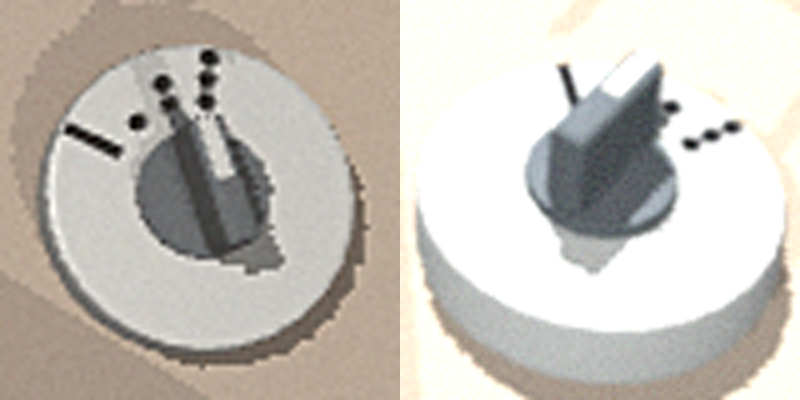

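The nose at top crop (174,112) sits at the two dots, and the line runs from (207,118) to (226,176). A quick numeric check:

```bash
python3 - <<'E'
from h import *
c=arm.capture("top")
A,B=[ray(c,np.array(u)/5+[327,195],66) for u in((207,118),(226,176))]
C=np.array([538.9,-160,66])
for d in(A-B,A-C):print(1.2825-np.arctan2(d[1],d[0]))
E
```

```text
0.8075384917457038
0.8077885666250679
```

```bash
python3 -c "
from bench import arm
print(arm.sign_off())"
```

```text
the job is handed in; nothing more can be done
None
```

The round timer is set to ten minutes: I turned its dial clockwise to about 1.39 by the arm's own reading (three dots are at 1.2; the arm hid the marks then), back to about 0.80 (0.81 in the camera check), and let go; the arm never went near the square timer, and I handed the job in at about 10 s.

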